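Seat the gas tap's rose on its locating pin

TASK

The round white-enamelled rose around the barbecue's gas tap stands proud on its rubber collar, with its notch turned away from the locating pin. Push one of its lugs with a fingertip to turn the rose where it lies until the notch is over the pin, and only then press the rose straight down until it is fully home on the flange, and take the hand away. Do not lift the rose or force it down onto the pin, and leave the other things on the ledge where they are.

Things in the scene. Friction and masses are not known exactly. Their poses are not given: they have to be found in the camera images.
- rose: Loose white-enamelled metal disc, 120 mm wide, 6 mm thick, 0.25 kg, flat round the tap's spindle (28 mm hole, 25 mm spindle) on the rubber collar. Origin: centre of its underside; z up, x from the centre to the notch. Two lugs stand on its top. It turns on the collar either way without limit (1 to 3 N at a lug) and does not coast. At the start the notch is 50 to 180 degrees from the pin.
- notch (a point): Point in the middle of the rose's notch, 54 mm from the rose's axis, half-way up its thickness. The notch is cut in from the rim, 16 mm wide and 16 mm deep.
- lug_left (a point): Centre of the lug 90 degrees anticlockwise (from above) from the notch, 40 mm from the axis, 10 mm above the rose's top. Each lug is a block 10 mm thick (in the direction of turning), 22 mm long radially (29 to 51 mm from the axis), rising 20 mm above the rose's top.
- lug_right (a point): Centre of the equal lug on the opposite side, 90 degrees clockwise from the notch.
- tap: The fixed tap: a round dark steel flange, 136 mm wide, 6 mm high, on the tiles; origin at the centre of its underside, on the axis; x points from the axis to the pin. A 25 mm spindle rises from its centre to 30 mm above the tiles, with a 10 mm brass stub to 42 mm. Its place and heading vary.
- pin (a point): Top of the locating pin, 54 mm from the axis, 8 mm above the flange (14 mm above the tiles). The pin is a steel dowel 8 mm thick lying radially on the flange, 48 to 76 mm from the axis; its outer end, held in a small block, shows beyond the rose's rim and is seen from above.
- seat (a point): Centre of the flange's top face, 6 mm above the tiles: the rose's origin comes here when it is fully home.
- collar (a joint): Travel of the rubber collar (84 mm wide, under the rose) downwards, m: 0 at the start, with the rose's underside 10 mm above the flange and 2 mm above the pin; 0.010 with the rose home. It moves level, resists with about 8 N of friction and stays where left. Pressing the rose anywhere within 42 mm of the axis carries it down level.
- knob: Black tap knob, 52 mm wide, 37 mm high, loose on the ledge about 155 mm from the tap's axis; origin under its centre. Leave alone.
- salt: White ceramic salt cellar with wooden lid, 68 mm wide, 61 mm high, loose, about 160 mm from the tap's axis on the other side; origin under its centre. Leave alone.
- squeezer: White plastic citrus squeezer, 116 mm dish, 60 mm high, with a handle; loose, to the robot's right; origin under its centre. Leave alone.
- cloche: Small glass cloche, 120 mm wide, 109 mm high, on the bamboo tray at the right; origin under its centre. Leave alone.
- spatula: Grill spatula, 320 mm long, lying flat to the left of the tap, handle towards the robot; origin under its middle. Leave alone.
There are look-alikes about, which are no part of the job. Of the things that look like the rose, the smaller one is meant. What is shaped like the tap but purple is not meant.

How it is judged:
By the outcome, as a careful person would: the job done as asked, in the order asked, and still so for the second after the job is handed in, with the robot touching nothing.
It also fails if it takes over 51 s, if anything falls off the work surface, if the arm or the gripper's body presses on something with over 40 N, if the wrist force passes 120 N, or if a joint passes its speed limit or range.

ROBOT

A 7-joint arm with a two-finger parallel gripper is mounted at the origin on the work surface. World frame = base frame: x ahead of the robot, y to its left, z up, the work surface at z = 0. Lengths are in mm, angles in rad, forces in N, time in s.
With the tool pointing down it reaches from about 400 to 900 mm from the base axis. Payload 5.6 kg.
Tool frame: the origin (TCP) lies midway between the tips of the shut fingers; the grasp point (between the pads) lies 19 mm behind it; x points along the fingers, y is the direction in which the jaws open and shut, and the axes are right-handed (so a half turn about x gives the same grasp; the last joint's range is limited). The gripper opens to 92 mm and grips with 3 to 60 N. Pads are 20 mm wide; open, the fingers measure 128 mm over their backs; the gripper's body (75 mm by 189 mm) begins 69 mm behind the grasp point.
Start: joints at [-1.179, 0.468, -0.012, 1.603, 0.006, 1.071, -0.056], TCP at [273.839, 589.509, 214.592] pointing down, gripper open.
Joint ranges: [-2.53, 2.53], [-0.31, 2.02], [-1.57, 1.55], [0.28, 2.44], [-1.29, 4.43], [0.15, 1.84], [-2.92, 2.92]. Speed limits (rad/s): [2.57, 2.57, 3.14, 3.14, 3.14, 3.14, 3.14].

INTERFACE

Orientations are given as a rotation vector (axis times angle).
In Python, from cell import robot, grip, kin, viewer gives the robot as it stands. Calls block until the motion is done:
- robot.movep(position, orientation): joint-space move of the TCP to a pose.
- robot.servo_line(position, feed=150, rotation=None): straight line of the TCP; rotation=None keeps the orientation; feed is the mean speed in mm/s.
- robot.goto_joints(angles): joint-space move.
- grip(opening, newtons=None): opening from 0.0 (shut) to 1.0 (fully open); newtons is the grip in N (None keeps the last); returns when the fingers have stopped.
- robot.hold(seconds).
- kin.ik(position, orientation): joint angles nearest the present ones, or None.
- robot.observe(): the state.
- viewer.read_camera(name): name is "scene" or "top" or "wrist"; returns the picture (420x560x3 uint8, red, green, blue); there is no depth.
- viewer.camera_info(name): a dict with "camera_matrix" (3x3 intrinsics, pixels), "R" (3x3) and "t" (3): a world point X has camera coordinates R X + t. Camera axes: x right, y down, z forward; pixel columns grow to the right and rows downward; lengths in mm; the calibration is good to about 2 mm. A picture is of the moment at which its call begins: read the wrist's pose just before it. camera_info takes no time and is no camera call; for the wrist camera it gives the pose at the moment of the call.
A pose or a line that the arm cannot do raises robot.IKError and nothing moves.
- robot.job_done(): hands the job in, once; it reports no verdict.
Trained networks look in the newest picture that a camera, given by its name, has taken for a name from the list of things; names that differ only in an ending like _2 or _b are one class to them, and where a whole thing is asked for, a point or a joint stands for the part that bears it (a point fixed in the world has none). Each returns a list of dicts, best first, with "confidence" (0 to 1); they miss things now and then, are a little off and sometimes report something else, mostly with a low value. They report only what shows in the picture. A call takes as long as a camera call. They do not tell look-alikes from the thing itself.
- viewer.silhouettes(name, camera): "mask" (420x560 bool, what is visible of it).
- viewer.pinpoint(name, camera): "at" ([x, y, z] in mm, in the coordinates of the camera as it stood for that picture, good to about 4 mm: a listed point, or the origin of a listed thing).
The state is a dict: "t": time; "joints": joint angles; "joint_velocities": joint speeds; "joint_torque": joint torques, N m; "tcp_pos": TCP position; "tcp_rot": TCP orientation; "contact_force": force on the tool from outside, world axes, zero at the start; "wrist_torque": the same for the moment, N m; "grip_width": opening from 0.0 (shut) to 1.0 (fully open).
Only numpy, scipy, OpenCV 4.12 (cv2) and the standard library are available. Lean on these libraries where they do the work, as an engineer would, in place of code of your own. Each camera call takes 0.05 s, during which the arm holds its last target.

## Working session

There is one attempt and no reset: what is moved stays moved. The work goes in short steps, each a Python script; the robot and the scene stay as the last script left them, time stands still between calls to the robot, and variables do not carry over. Pictures are saved under pics/ and viewed, and the job is handed in when it is done.

```bash
ls; mkdir -p pics; python3 - <<'E'
from cell import robot,grip,kin,viewer
import cv2
for n in("scene","top","wrist"):
    im=viewer.read_camera(n); cv2.imwrite(f"pics/a_{n}.png",im[:,:,::-1])
    c=viewer.camera_info(n); print(n,c["camera_matrix"],c["R"],c["t"])
print(robot.observe())
E
```

```text
pics
scene [[546.98800334   0.         278.07169929]
 [  0.         546.98800334 203.17833222]
 [  0.           0.           1.        ]] [[-0.31051702  0.95054568 -0.00648827]
 [ 0.73373795  0.23534132 -0.63737201]
 [-0.60432425 -0.20267555 -0.77052892]] [ 232.94324086 -377.85871853 1692.41677977]
top [[453.62597559   0.         275.57130559]
 [  0.         453.62597559 211.28244906]
 [  0.           0.           1.        ]] [[-0.02380556 -0.99970766 -0.00422892]
 [-0.97415016  0.0241471  -0.22460719]
 [ 0.22464364 -0.00122729 -0.97444021]] [-59.5284485  577.57677059 913.35270455]
wrist [[319.06641801   0.         286.91156301]
 [  0.         319.06641801 204.50891153]
 [  0.           0.           1.        ]] [[ 4.21103545e-01  9.07012187e-01 -8.35140066e-04]
 [ 8.69030013e-01 -4.03205345e-01  2.86726850e-01]
 [ 2.59728014e-01 -1.21467455e-01 -9.58012012e-01]] [-649.63112457  -33.28540274  391.55241926]
{'t': 0.15, 'joints': array([-1.17897248,  0.46815717, -0.01160196,  1.60342272,  0.00599825,
        1.07138759, -0.05625799]), 'joint_velocities': array([-1.82634484e-03, -2.24113099e-03,  6.66971264e-04, -6.00673362e-04,
        5.60750186e-05,  2.84197276e-03, -6.64714937e-04]), 'joint_torque': array([ 7.79523161e-04, -5.20952761e+01, -1.24043864e-02, -2.43978399e+01,
       -5.67021326e-02,  1.52214942e-02,  8.78200194e-05]), 'tcp_pos': array([273.68103353, 589.07777752, 213.86625494]), 'tcp_rot': array([ 0.34000127,  1.5439476 , -0.34209949]), 'contact_force': array([-0.28490843,  0.4503963 , -0.08692016]), 'wrist_torque': array([-0.04501608, -0.00527114,  0.00655825]), 'grip_width': 1.0055645947974106}
```

View pics/a_scene.png

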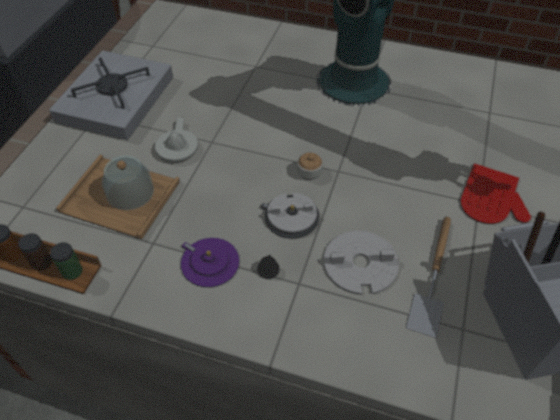

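View pics/a_top.png

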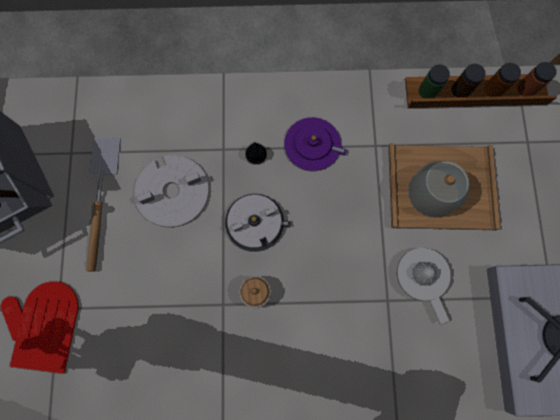

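View pics/a_wrist.png

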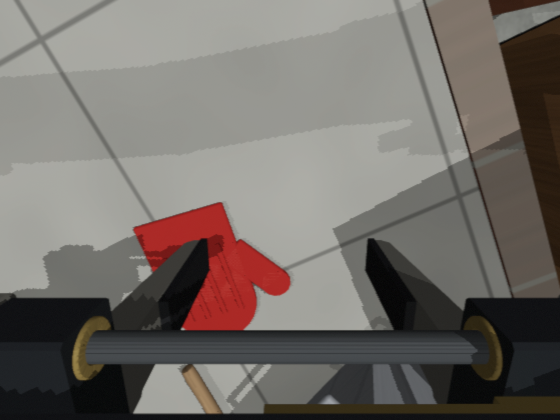

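The candidate roses in the top image are the disc at (254,221), small, sitting on the dark flange with a spindle and pin arm, and the disc at (172,190), larger and lying flat. The small one on the dark flange is the one meant. The purple tap look-alike at (313,143) is not. I'll confirm this with an enlarged crop and measure.

```bash
cat > h.py <<'E'
from cell import robot,grip,kin,viewer
import cv2, numpy as np
def cam(n):
    c=viewer.camera_info(n); return np.array(c["camera_matrix"]),np.array(c["R"]),np.array(c["t"])
def w(n,p,c=None):
    K,R,t=c or cam(n); return R.T@(np.array(p)-t)
def proj(n,X,c=None):
    K,R,t=c or cam(n); q=K@(R@np.array(X)+t); return q[:2]/q[2]
def back(n,uv,z,c=None):
    K,R,t=c or cam(n); d=R.T@np.linalg.inv(K)@np.array([uv[0],uv[1],1.]); o=-R.T@t
    return o+d*(z-o[2])/d[2]
E
python3 - <<'E'
from h import *
np.set_printoptions(precision=1,suppress=True)
for n in("top","scene"):
    im=viewer.read_camera(n)
    for k in("rose","tap","notch","pin","seat","lug_left","lug_right"):
        for d in viewer.pinpoint(k,n):
            X=w(n,d["at"]);print(n,k,round(d["confidence"],2),X,proj(n,X))
    if n=="top": c=im[170:275,200:310]
    else: c=im[175:255,245:335]
    cv2.imwrite(f"pics/b_{n}.png",cv2.resize(c[:,:,::-1],None,fx=6,fy=6,interpolation=cv2.INTER_CUBIC)[:600])
for k in("knob","salt","squeezer","cloche"):
    for d in viewer.pinpoint(k,"scene"): X=w("scene",d["at"]);print(k,round(d["confidence"],2),X)
E
```

```text
top rose 0.78 [643.9 162.2   3.1] [173.6 191.3]
top rose 0.66 [568.3 -26.7  10.5] [255.2 220.5]
top tap 0.95 [562.9 -26.2  -2.7] [255.3 224. ]
top tap 0.89 [ 753.5 -162.    -3.3] [310.9 144.6]
top tap 0.74 [738.7 -27.5  -0.1] [254.7 151.3]
top notch 0.73 [519.7 -44.3  15. ] [263.2 241.2]
top notch 0.58 [717.4 197.2   5.9] [159.3 161.3]
top pin 0.88 [565.  -78.4   8.5] [277.9 221.6]
top pin 0.87 [ 737.6 -215.5   13. ] [334.4 147.9]
top seat 0.87 [ 754.1 -158.4   11.3] [309.8 142.1]
top seat 0.77 [569.5 -25.8   7.5] [254.8 220.3]
top lug_left 0.97 [621.6 218.   23.9] [146.7 198.9]
top lug_left 0.68 [582.9 -63.3  30.9] [271.  211.9]
top lug_right 0.84 [551.4  15.8  31. ] [235.7 226.5]
top lug_right 0.57 [669.6 116.3  16.1] [192.5 178.6]
top lug_right 0.35 [623.  330.2   0.1] [101.3 202.1]
scene rose 0.97 [567.  -25.6  18.8] [291.3 211.4]
scene rose 0.94 [647.  166.4  -5.9] [359.8 263.3]
scene rose 0.21 [ 624.2 -433.7    8.2] [131.9 192.6]
scene tap 0.81 [ 752.7 -165.5   -2.5] [210.1 262.1]
scene tap 0.76 [569.1 -24.6  -0.4] [291.3 217. ]
scene tap 0.54 [518.7 -48.9  19.4] [288.1 194.7]
scene notch 0.72 [567.1 -25.2  17. ] [291.4 211.9]
scene notch 0.55 [723.7 198.4   4.9] [367. 292.]
scene pin 0.84 [ 739.  -213.2   14.2] [192.8 248.2]
scene pin 0.71 [558.2 -79.5  16.1] [271.6 204.3]
scene seat 0.83 [566.2 -23.    5.9] [292.3 214.7]
scene seat 0.74 [ 752.9 -164.3    6.9] [210.2 260. ]
scene lug_left 0.84 [583.  -60.6  34.2] [275.6 208.9]
scene lug_left 0.83 [624.6 223.8  27.1] [388.3 253.9]
scene lug_right 0.9 [549.6  14.4  38.9] [309.3 204.8]
scene lug_right 0.74 [665.5 116.6  20.1] [338.  257.9]
knob 0.84 [727.8 -33.9  -1. ]
squeezer 0.74 [ 442.6 -393.9   -1.1]
cloche 0.73 [ 622.7 -436.6   12.3]
```

View pics/b_top.png

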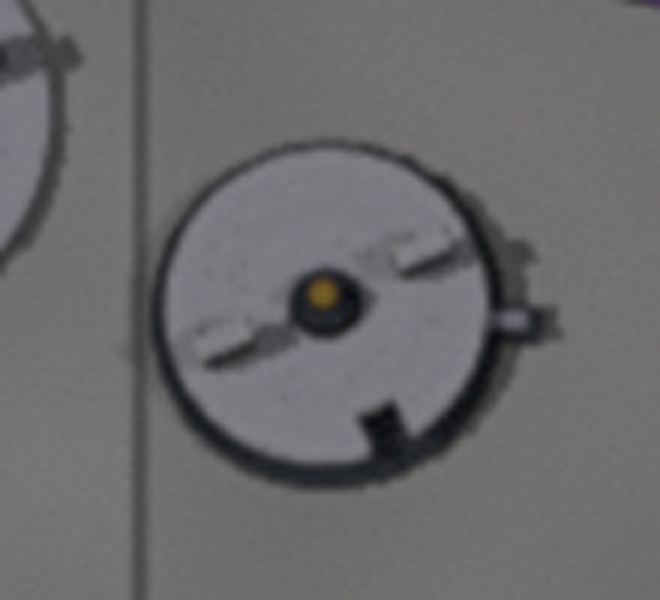

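View pics/b_scene.png

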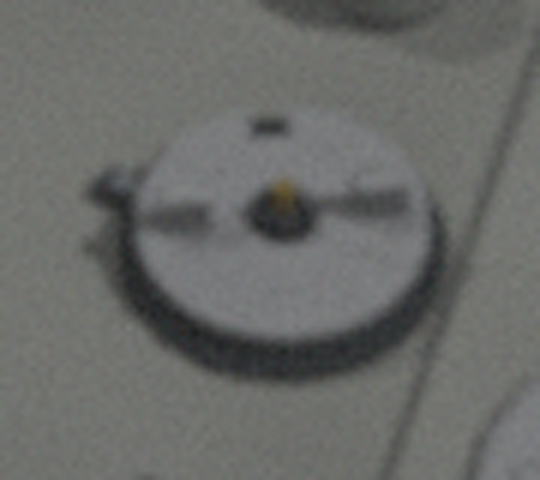

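Crop confirmed: a white disc with two lugs on a dark flange, notch at top pixel (264,242) and the pin's outer end at (286,223). This is the tap with the smaller rose. Next I'll check the box and spatula positions for the approach path and find the pin heading.

```bash
python3 - <<'E'
from h import *
np.set_printoptions(precision=1,suppress=True)
print("box low corner", back("scene",(490,295),0), back("scene",(520,345),0), "top", back("top",(50,190),150),back("top",(0,240),150))
c=np.array([567.5,-25.3])
for n,uv,z in(("top",(285.8,223.3),11),("top",(263.8,241.7),19),("scene",(245+118/6,175+190/6),11),("scene",(245+270/6,175+127/6),20),("top",(200+322/6,170+295/6),42),("scene",(245+285/6,175+195/6),42)):
    X=back(n,uv,z); d=X[:2]-c; print(n,X,np.hypot(*d),np.degrees(np.arctan2(d[1],d[0])))
import itertools
from scipy.spatial.transform import Rotation as Ro
o=robot.observe(); M=Ro.from_rotvec(o["tcp_rot"]).as_matrix();print(M)
E
```

```text
box low corner [644.7 458.7   0. ] [746.9 526.7   0. ] top [611.2 374.9 150. ] [512.5 463.4 150. ]
top [560.  -96.1  11. ] 71.2217765726702 -96.03466324796672
top [517.8 -45.7  19. ] 53.74154909714842 -157.68219795007212
scene [566.8 -94.9  11. ] 69.61309757201587 -90.57547627912525
scene [522.2 -42.9  20. ] 48.62377244324189 -158.76454350484215
top [564.8 -24.9  42. ] 2.756360018125512 171.70978467784522
scene [572.5 -21.2  42. ] 6.439192645767015 39.7149892575951
[[ 0.   0.4  0.9]
 [-0.   0.9 -0.4]
 [-1.  -0.   0. ]]
```

```bash
cat >> h.py <<'E'
from scipy.spatial.transform import Rotation as Ro
def down(psi):
    c,s=np.cos(psi),np.sin(psi)
    return Ro.from_matrix(np.array([[0,c,s],[0,s,-c],[-1,0,0]])).as_rotvec()
E
python3 - <<'E'
from h import *
np.set_printoptions(precision=1,suppress=True)
o=robot.observe();M=Ro.from_rotvec(o["tcp_rot"]).as_matrix()
K,R,t=cam("wrist"); print("cam in tool",M.T@(-R.T@t-o["tcp_pos"]), "axis in tool", M.T@R[2])
robot.servo_line([330,450,280],feed=250)
robot.servo_line([430,180,280],feed=250)
# camera image-up direction in world for chosen psi
for psi in np.radians([0,90,180,-90]):
    print(np.degrees(psi),kin.ik([480,-25,230],down(psi)))
print(robot.observe()["t"])
E
```

```text
cam in tool [-170.3    0.1  -80.5] axis in tool [1.  0.  0.3]
0.0 [-0.5  0.2  0.5  2.  -0.1  1.   0.1]
90.0 [-0.4  0.2  0.4  2.  -0.1  1.   1.6]
180.0 [ 1.   0.5 -1.3  1.9  0.5  1.1  2.7]
-90.0 [-0.5  0.2  0.6  2.  -0.1  1.  -1.5]
3.2583
```

```bash
python3 - <<'E'
from h import *
np.set_printoptions(precision=1,suppress=True)
for i,(x,y) in enumerate(((575,-25),(595,-60))):
    robot.movep([x,y,150+20*i],down(np.pi/2)); robot.hold(0.3)
    c=cam("wrist"); im=viewer.read_camera("wrist"); cv2.imwrite(f"pics/c{i}.png",im[:,:,::-1]); np.savez(f"c{i}.npz",K=c[0],R=c[1],t=c[2])
    for k in("rose","notch","pin","seat","lug_left","lug_right","tap"):
        for d in viewer.pinpoint(k,"wrist")[:2]:
            X=w(0,d["at"],c);print(k,round(d["confidence"],2),X,proj(0,X,c))
print(robot.observe()["t"],robot.observe()["tcp_pos"])
E
```

```text
rose 0.93 [647.5 164.7  -3.5] [456.4 252.6]
rose 0.79 [570.6 -28.3  18.7] [282.5 190.2]
notch 0.69 [520.2 -48.4  21.6] [260.4 137.7]
seat 0.89 [563.5 -23.3   6.2] [287.6 180.3]
lug_left 0.91 [624.6 224.5  24.4] [533.4 243.9]
lug_left 0.88 [578.3 -58.7  31.3] [250.2 201.3]
lug_right 0.69 [673.2 118.9  19.3] [420.7 283.8]
lug_right 0.6 [548.2   9.8  29.5] [323.5 169.5]
tap 0.6 [565.5 -26.7  -2. ] [284.3 180.5]
rose 0.97 [646.1 166.2  -4.4] [482.2 229.1]
rose 0.71 [572.5 -27.9  15.5] [317.2 168.7]
notch 0.97 [518.5 -49.8  18.9] [296.5 114. ]
notch 0.9 [717.6 193.5  10.3] [502.  290.6]
pin 0.56 [565.  -75.1  12.6] [271.3 160.8]
pin 0.24 [566.5 -25.6  -1.5] [318.1 160.3]
seat 0.96 [564.  -22.8   3.1] [321.2 158.6]
seat 0.74 [ 755.9 -164.1    7.6] [200.1 316.9]
lug_left 0.71 [629.8 219.3  26.1] [552.7 225. ]
lug_left 0.58 [581.2 -59.6  29.9] [286.3 179.9]
lug_right 0.89 [673.6 118.   21.1] [447.6 260.7]
lug_right 0.71 [548.4  12.9  29. ] [361.5 146.5]
tap 0.8 [566.8 -26.   -0. ] [317.8 160.8]
tap 0.64 [ 753.7 -169.9    5.7] [195.7 314.4]
6.05 [595.  -59.9 170. ]
```

View pics/c0.png

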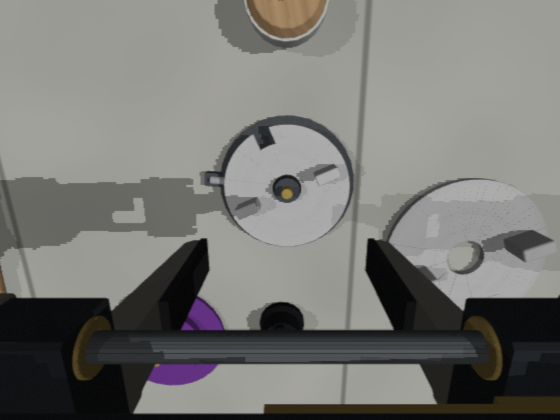

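View pics/c1.png

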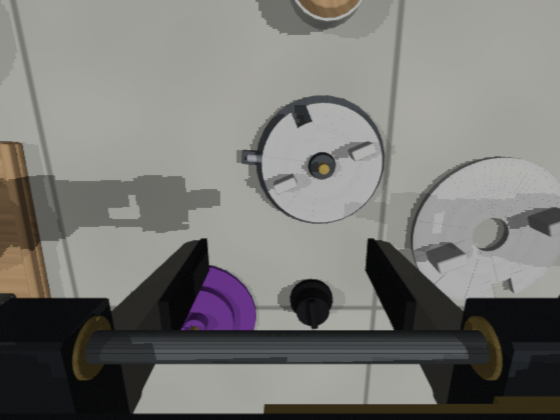

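Wrist views show the rose centred at (287,188) in c0, notch at (264,136), pin block at (214,179). I'll fit a circle to the rose's rim and read the notch and pin angles.

```bash
python3 - <<'E'
from h import *
np.set_printoptions(precision=1,suppress=True)
from scipy.optimize import least_squares
for i in(0,1):
    d=np.load(f"c{i}.npz"); c=(d["K"],d["R"],d["t"])
    im=cv2.imread(f"pics/c{i}.png")
    # ortho-rectify at z=22, 0.25 mm/px, around (567,-25), +-90
    S=4; g=np.arange(-85,85,1/S)
    X=567+g; Y=-25+g
    out={}
    for z in(22,10):
        XX,YY=np.meshgrid(X,Y,indexing="ij")
        P=np.stack([XX,YY,np.full_like(XX,z)],-1)@c[1].T+c[2]
        q=P@c[0].T; q=(q[...,:2]/q[...,2:]).astype(np.float32)
        r=cv2.remap(im,q[...,0],q[...,1],cv2.INTER_CUBIC); out[z]=r
        r=r[::-1,::-1] # up=+x, left=+y
        cv2.imwrite(f"pics/r{i}_{z}.png",cv2.resize(r,(560,560)))
    gray=cv2.cvtColor(out[22],cv2.COLOR_BGR2GRAY).astype(float)
    # radial edge: for each angle find last strong bright->dark beyond r 50
    pts=[]; c0=np.array([567,-25.])
    for it in range(3):
        pts=[]
        for a in np.radians(np.arange(0,360,3)):
            rr=np.arange(52,68,.25); x=(c0[0]+rr*np.cos(a)-567+85)*S; y=(c0[1]+rr*np.sin(a)+25+85)*S
            v=cv2.remap(gray.astype(np.float32),y.astype(np.float32)[None],x.astype(np.float32)[None],cv2.INTER_LINEAR)[0]
            dv=v[8:]-v[:-8]; j=dv.argmin()
            if dv[j]<-40: pts.append(c0+rr[j+4]*np.array([np.cos(a),np.sin(a)]))
        pts=np.array(pts)
        s=least_squares(lambda p:np.hypot(*(pts-p[:2]).T)-p[2],[*c0,60],loss="soft_l1"); c0=s.x[:2]
    print(i,s.x,len(pts),np.abs(s.fun).mean())
E
```

```text
0 [567.8 -24.4  60.1] 96 0.16249798896623
1 [567.9 -24.5  60.1] 113 0.18295413304488653
```

View pics/r0_22.png

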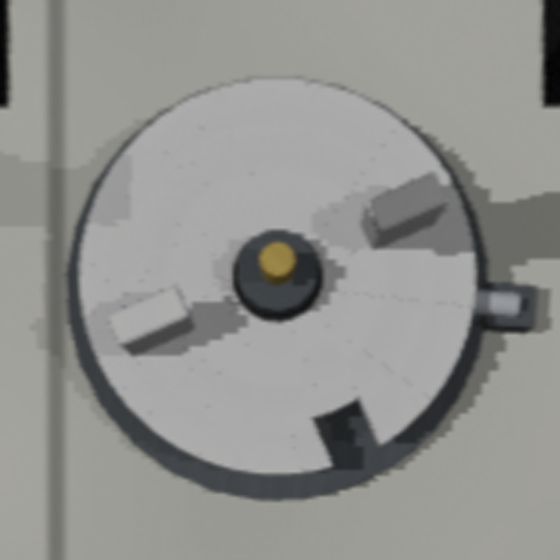

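View pics/r0_10.png

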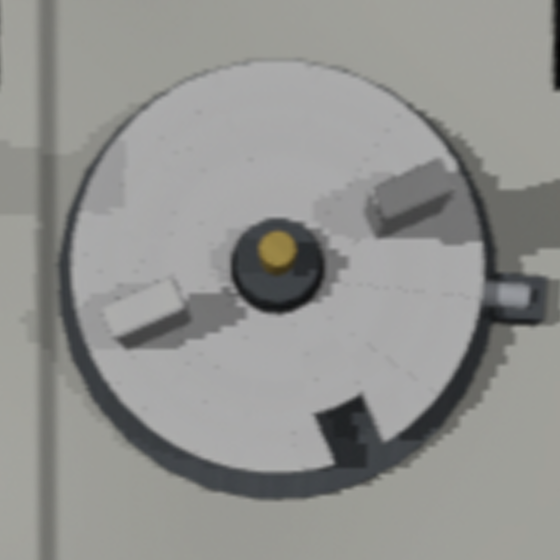

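View pics/r1_10.png

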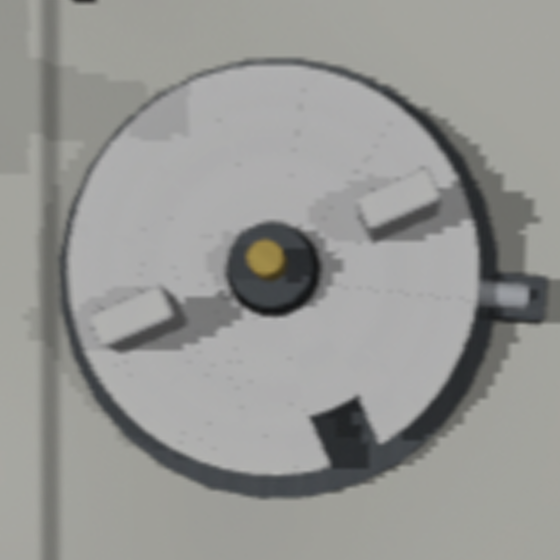

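```bash
cat >> h.py <<'E'
C=np.array([567.8,-24.4])
def fpos(th,gap,z,r=42,off=15):
    a=np.radians(th); u=np.array([np.cos(a),np.sin(a)]); n=np.array([-u[1],u[0]])
    return [*(C+r*u-(off+gap)*n),z]
def st(tag=""):
    o=robot.observe(); print(tag,round(o["t"],2),np.round(o["tcp_pos"],1),"F",np.round(o["contact_force"],1),round(float(o["grip_width"]),3))
    return o
E
python3 - <<'E'
from h import *
th=-66
grip(0.0,20)
robot.movep(fpos(th,10,150),down(np.radians(th))); st()
robot.servo_line(fpos(th,10,60),feed=150); st()
robot.servo_line(fpos(th,10,28),feed=50); o=st("low")
im=viewer.read_camera("wrist"); cv2.imwrite("pics/d0.png",im[:,:,::-1])
for g in (7,4,2,0): 
    robot.servo_line(fpos(th,g,28),feed=30); st(g)
E
```

```text
9.4 [562.1 -72.9 150. ] F [ 1.2  0.  -0. ] 0.009
 10.15 [562.6 -73.4  60.6] F [-0.4  0.5 -0.2] 0.008
low 10.94 [562.1 -73.2  28. ] F [-0.4 -0.6  0.7] 0.007
7 11.24 [565.2 -71.6  28.2] F [-0.4  0.3  0.3] 0.002
4 11.49 [567.8 -70.3  28. ] F [0.1 1.1 0.4] 0.006
2 11.74 [569.4 -69.6  28. ] F [ 0.5 -0.1  0. ] 0.004
0 11.99 [571.3 -68.8  28. ] F [ 0.4 -0.2  0.1] 0.003
```

View pics/d0.png

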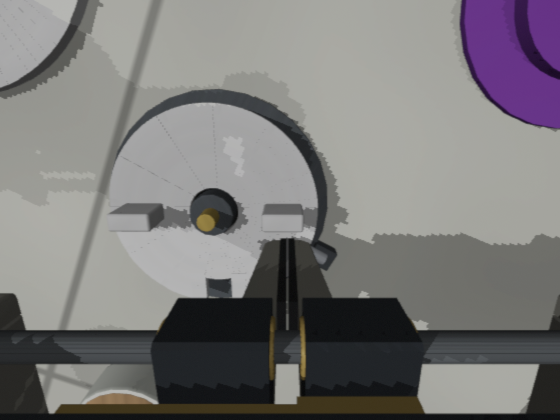

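The fingertip sits at (288,245), squarely behind the lug at (282,217). Now I'll push through the arc and stop about 8° short to look.

```bash
python3 - <<'E'
from h import *
for th in (-60,-52,-44,-36,-28,-20,-13):
    robot.servo_line(fpos(th,0,28),feed=25,rotation=down(np.radians(th))); st(th)
K=cam("wrist");im=viewer.read_camera("wrist"); cv2.imwrite("pics/e_w.png",im[:,:,::-1]); np.savez("e.npz",K=K[0],R=K[1],t=K[2])
im=viewer.read_camera("top"); cv2.imwrite("pics/e_t.png",cv2.resize(im[170:275,200:310,::-1],None,fx=5,fy=5))
E
```

```text
-60 12.32 [575.8 -68.3  28. ] F [-0.3  0.  -0. ] 0.006
-52 12.72 [581.8 -66.8  28. ] F [0.2 0.5 0.4] 0.008
-44 13.12 [587.5 -64.4  28. ] F [-0.   0.6  0.1] 0.003
-36 13.53 [592.9 -61.3  28. ] F [0.4 0.5 0.1] 0.003
-28 13.93 [597.8 -57.5  28. ] F [-1.1 -0.6  1. ] 0.005
-20 14.32 [602.1 -52.9  28. ] F [ 0.2 -0.2 -0.7] 0.003
-13 14.69 [605.3 -48.5  28. ] F [0.6 0.2 0.2] 0.002
```

View pics/e_w.png

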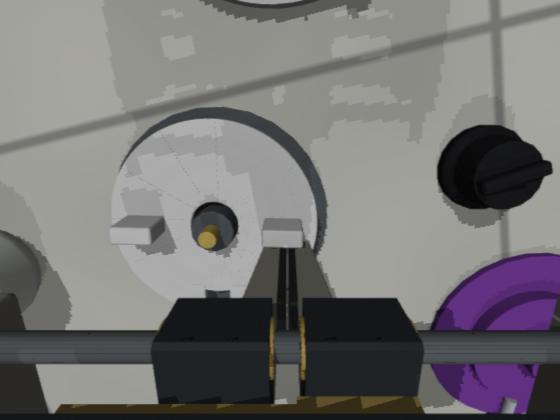

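View pics/e_t.png

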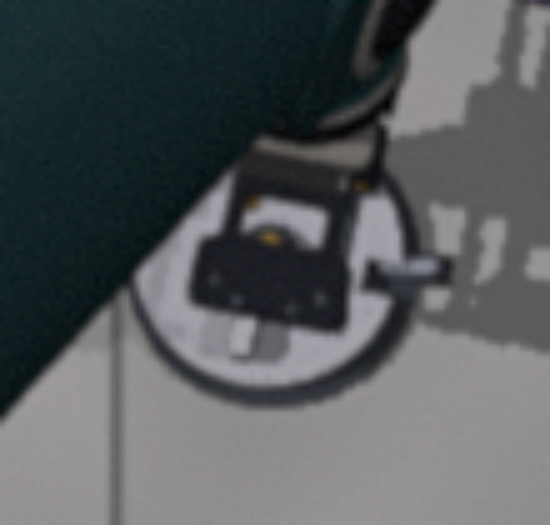

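```bash
cat >> h.py <<'E'
def rect(im,c,z,name,S=4):
    g=np.arange(-85,85,1/S)
    XX,YY=np.meshgrid(C[0]+g,C[1]+g,indexing="ij")
    P=np.stack([XX,YY,np.full_like(XX,z)],-1)@c[1].T+c[2]; q=P@c[0].T; q=(q[...,:2]/q[...,2:]).astype(np.float32)
    r=cv2.remap(im,q[...,0],q[...,1],cv2.INTER_CUBIC)[::-1,::-1]
    r=cv2.resize(r,(600,600)); cv2.imwrite(name,r)
E
python3 - <<'E'
from h import *
d=np.load("e.npz"); rect(cv2.imread("pics/e_w.png"),(d["K"],d["R"],d["t"]),42,"pics/e_r42.png")
E
```

```text
(no output)
```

View pics/e_r42.png

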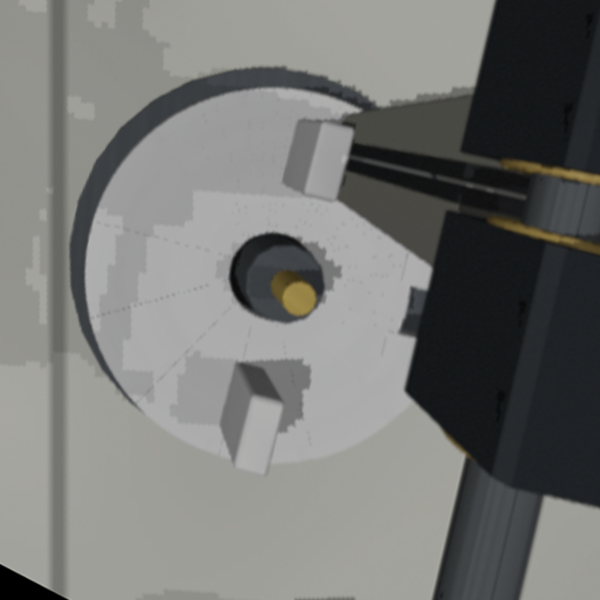

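```bash
python3 - <<'E'
from h import *
for th in (-8,-4.5):
    robot.servo_line(fpos(th,0,28),feed=20,rotation=down(np.radians(th))); st(th)
th=-4.5
robot.servo_line(fpos(th,10,28),feed=60)
robot.servo_line(fpos(th,10,90),feed=150)
robot.movep([570,-25,150],down(np.pi/2)) if 0 else robot.movep([572,-30,160],down(0.3))
robot.hold(.2); st()
c=cam("wrist");im=viewer.read_camera("wrist")[:,:,::-1].copy(); cv2.imwrite("pics/f_w.png",im)
for z in(42,22,14): rect(im,c,z,f"pics/f_r{z}.png")
np.savez("f.npz",K=c[0],R=c[1],t=c[2])
E
```

```text
-8 15.13 [607.3 -45.1  28. ] F [-0.1  0.3  0.8] 0.005
-4.5 15.42 [608.5 -42.6  28. ] F [-0.4  0.3 -0.2] 0.006
 16.93 [571.4 -30.3 158.4] F [-0.3  0.2  0.1] 0.008
```

View pics/f_r22.png

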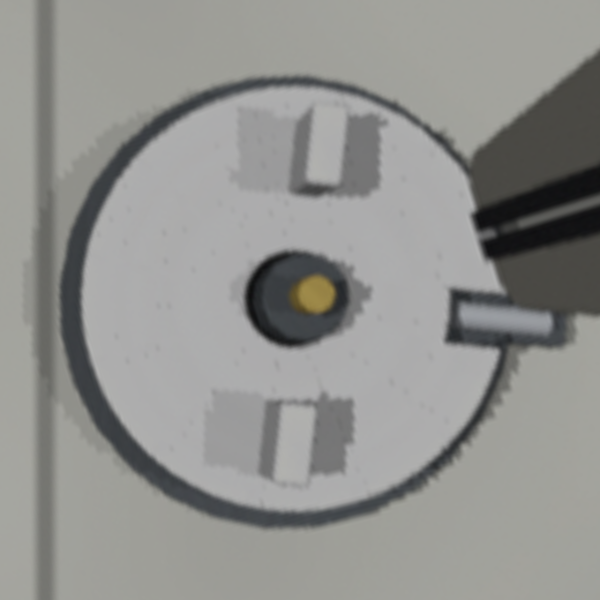

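View pics/f_r14.png

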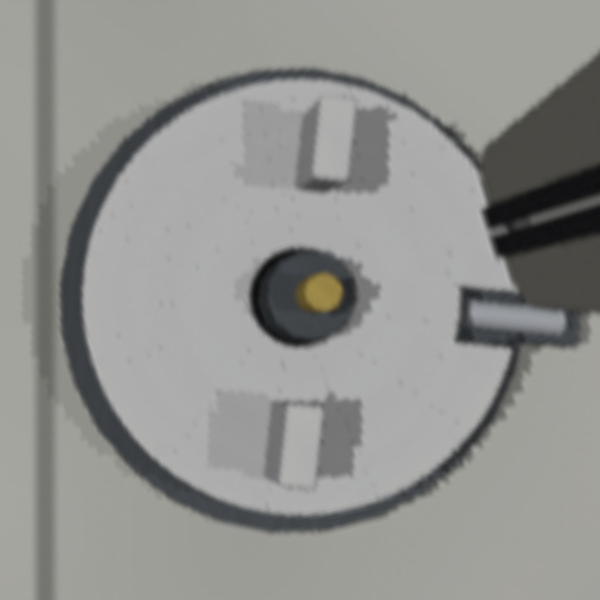

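View pics/f_r42.png

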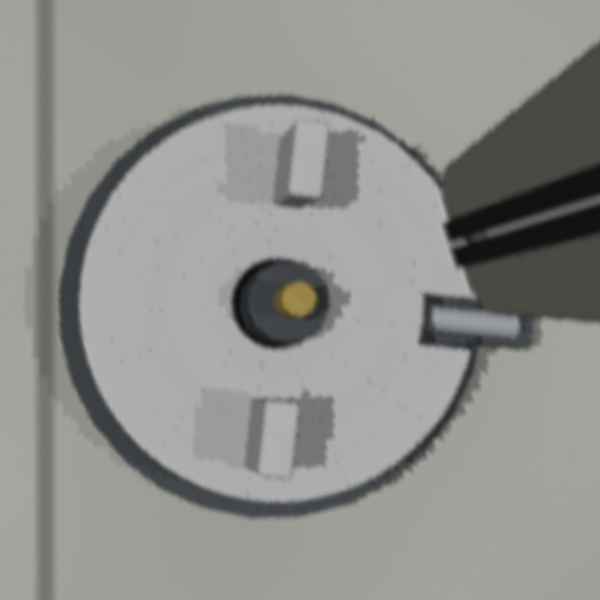

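Lugs now lie at -6.2°, so the notch is at about -96.2°. The pin is at about -95.3°, and the dowel lies inside the notch with a similar dark margin on both sides ((480,297) and (480,340) in the rectified view). That is aligned within about 1 mm, so I'll press straight down on the plain side, watching the force.

```bash
python3 - <<'E'
from h import *
psi=np.radians(-5); a=np.radians(85)
p=C+28*np.array([np.cos(a),np.sin(a)])
robot.movep([*p,70],down(psi)); st()
robot.servo_line([*p,26],feed=60); st()
for z in (22,21,20,18,16,14.5,13.5,12.5,12,11.5,11,10.5,10):
    robot.servo_line([*p,z],feed=12); robot.hold(.1); o=st(z)
    F=o["contact_force"][2]
    if F>25 or (z>15 and F>20): break
E
```

```text
17.44 [570.1   2.8  69.5] F [0.8 0.5 0.9] 0.005
 18.32 [570.4   3.4  26.1] F [ 0.  -0.4  0.4] 0.008
22 18.91 [570.5   3.6  22.2] F [0.4 0.8 2.7] 0.004
21 19.26 [570.5   3.6  21.2] F [-0.   0.5  4.4] 0.006
20 19.61 [570.4   3.6  20.1] F [-0.1  0.8  5.1] 0.004
18 20.02 [570.4   3.6  18. ] F [1.2 1.  4. ] 0.005
16 20.44 [570.5   3.6  16. ] F [0.8 1.4 3.4] 0.008
14.5 20.82 [570.5   3.6  14.5] F [1.3 1.3 4.3] 0.003
13.5 21.17 [570.4   3.6  13.6] F [1.5 2.  4.8] 0.006
12.5 21.52 [570.4   3.6  12.5] F [1.4 2.2 4. ] 0.007
12 21.87 [570.4   3.6  12.4] F [0.1 2.  8.1] 0.003
11.5 22.22 [570.5   3.6  12.4] F [-1.7  1.6 12.9] 0.004
11 22.57 [570.5   3.6  12.4] F [-2.4  1.3 17.1] 0.004
10.5 22.92 [570.5   3.6  12.4] F [-4.3  2.5 21.4] 0.003
10 23.27 [570.5   3.6  12.4] F [-5.5  1.7 25.6] 0.005
```

The rose went down smoothly with no jam on the pin and hit a hard stop at 12.4, about 10 mm of travel. Next I'll withdraw and check.

```bash
python3 - <<'E'
from h import *
np.set_printoptions(precision=1,suppress=True)
o=robot.observe(); p=o["tcp_pos"]
robot.servo_line([p[0],p[1],40],feed=40); robot.servo_line([p[0],p[1],110],feed=120)
robot.movep([575,-20,160],down(0.3)); robot.hold(.2); st()
c=cam("wrist");im=viewer.read_camera("wrist")[:,:,::-1].copy(); cv2.imwrite("pics/g_w.png",im)
for z in(12,): rect(im,c,z,f"pics/g_r{z}.png")
for k in("rose","lug_left","lug_right"):
    for d in viewer.pinpoint(k,"wrist")[:2]: print(k,round(d["confidence"],2),w(0,d["at"],c))
robot.servo_line([440,120,280],feed=250); st()
for n in("scene","top"):
    im=viewer.read_camera(n); cv2.imwrite(f"pics/g_{n}.png",im[:,:,::-1])
    for k in("rose","lug_left","lug_right","knob","salt","squeezer","cloche"):
        for d in viewer.pinpoint(k,n)[:2]: print(n,k,round(d["confidence"],2),w(n,d["at"]))
    if n=="scene": cv2.imwrite("pics/g_crop.png",cv2.resize(im[175:255,245:335,::-1],None,fx=6,fy=6,interpolation=cv2.INTER_CUBIC))
E
```

```text
25.51 [574.  -19.2 158.5] F [-0.5 -0.9  0.1] 0.001
rose 0.6 [567.9 -27.1   7.3]
lug_left 0.88 [602.9 -24.9  22.5]
lug_right 0.77 [670.6 115.7  21.3]
lug_right 0.67 [526.6 -18.3  19. ]
 26.77 [440.1 119.3 279.7] F [ 0.2 -0.4 -0.7] 0.005
scene rose 0.95 [565.5 -20.3   6.6]
scene rose 0.77 [645.7 165.7  -4.7]
scene lug_left 0.9 [625.2 223.9  25.5]
scene lug_left 0.78 [608.4 -25.2  22.4]
scene lug_right 0.82 [669.5 116.9  21.9]
scene lug_right 0.75 [526.2 -16.9  26.3]
scene salt 0.84 [407.  -23.1   1.5]
scene squeezer 0.7 [ 441.9 -396.6   -2.8]
scene cloche 0.62 [ 622.1 -432.9    9.6]
scene cloche 0.62 [563.  -74.7  10.4]
top rose 0.84 [646.3 167.    3.3]
top rose 0.6 [568.9 -23.1  -0.4]
top lug_left 0.91 [610.6 -27.5  25.5]
top lug_left 0.67 [623.9 217.5  25.7]
top lug_right 0.97 [526.7 -16.7  20.9]
top knob 0.64 [736.9 -29.8  -0.8]
top salt 0.85 [408.9 -25.3  -4. ]
top squeezer 0.73 [ 436.2 -397.7   -0.9]
top cloche 0.66 [ 624.9 -436.4   11.8]
```

View pics/g_r12.png

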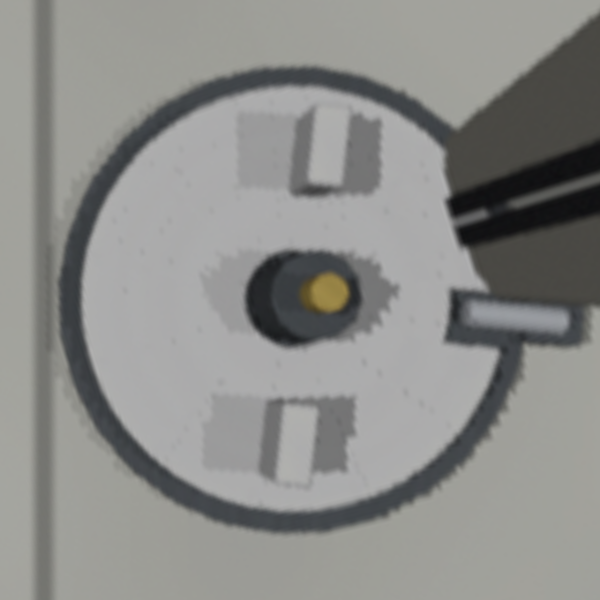

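View pics/g_crop.png

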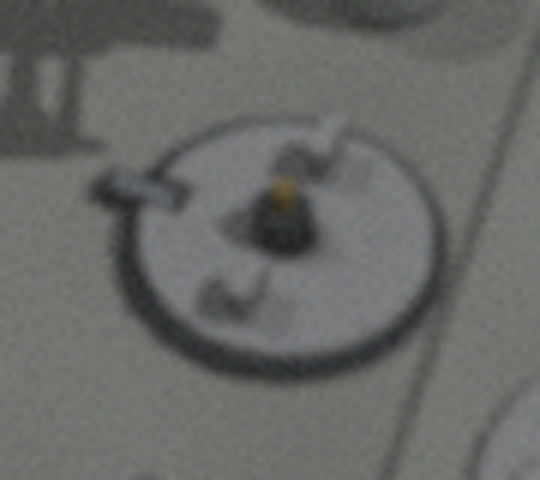

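View pics/g_top.png

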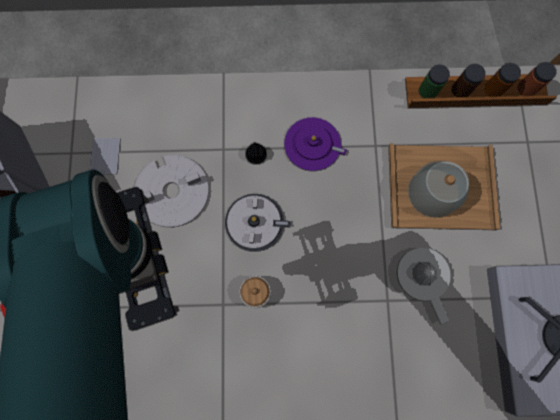

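The views agree. The rose's top fits a 60 mm radius at z = 12, the dowel lies in the notch at (515,317), and the knob, salt and others are at the same pixels as at the start.

```bash
python3 - <<'E'
from h import *
st(); robot.job_done()
E
```

```text
27.57 [440. 120. 280.] F [0.  0.4 0.1] 0.002
the job is handed in; nothing more can be done
```

The rose is turned with its notch over the pin and pressed fully home on the flange. I handed the job in at 27.6 s with the arm clear of everything.

- **Turning:** With the shut fingertips I pushed lug_left about 60° anticlockwise. The lugs then read -6.2°, putting the notch at about -96.2° against about -95.3° for the pin. The dowel showed inside the notch with a similar margin on both sides.
- **Pressing:** I pressed straight down on the plain side of the rose. It moved at about 3–5 N, with no sign of catching on the pin. It stopped hard after about 10 mm and I held up to 25.6 N there.
- **Final checks:**
  - The rim fits a 60 mm radius at z = 12 mm, and the networks put both lugs about 9 mm lower than before. Both agree with the rose being home.
  - The salt, squeezer, cloche and knob look unmoved in the top picture. The robot arm hides most of the spatula there, and I did not check it separately.
- **Disagreements:**
  - The networks' knob position differed by about 10 mm between the scene and top cameras. Its pixel in the top picture did not change.
  - The final scene picture also gave a false "cloche" at the pin's place.
  - The pin's heading read between -90.6° and -96.0° in the different views. I relied on the close wrist views, which gave about -95°. One measure there, the dowel's own slope, read -92.5°.

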